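# Set the hem marker to its third notch

### The job

Set the chalk hem marker to its third notch: grip the black knob, draw the ratchet column up and stop at the third click, counted by feel (it cannot be let back down), never loading the ratchet with more than 30 N. Then press the column down with about 10 N for half a second, so that it sits firmly on its third notch, and let go; leave the things around it where they are.

Things in the scene. Friction and masses are not known exactly. Their poses are not given: they have to be found in the camera images.
- hem_marker: the stand, fixed to the counter: grey base plate 130 x 110 x 16 mm, on it an upright guide housing 44 x 44 mm that reaches 113 mm above the counter, with a dark pawl cover on its -x face. Origin: centre of the underside, on the column's axis; z is up
- column: the 16 mm square steel column that slides straight up in the housing (it cannot turn): about 0.55 kg, 1.5 N of guide friction, 90 mm of travel. A round black knob is its top. It starts fully down on its bottom stop. Let go between clicks it drops back to the last notch, or to the bottom. Its origin is the stand's while it is down and rises with it
- knob (a point): centre of the round black ribbed knob, 30 mm across and 34 mm high, on top of the column: 172 mm above the counter while the column is down
- chalk_tip (a point): tip of the blue chalk in the thin arm (8 mm wide; a 26 mm wide collar holds it) that sticks out of the column along +x, 109 mm from the axis and 46 mm below the knob's centre
- pawl_block: mount of the spring pawl hidden in the housing; origin as the stand's. The pawl's height differs from stand to stand and cannot be seen: the first click comes at 9 to 40 mm of rise, each further one 12 mm later. The force of the column on it is the load on the ratchet (at rest 3 to 8 N, the column's weight). The seat is hard: press in steps of half a millimetre
- notch3 (a point): the third tooth of the column, counted from the top: the one that must sit on the pawl; part of the column, this point is under its ledge, 13 mm in front of the axis. As a tooth passes, the upward pull climbs over about 7 mm of rise by 8 to 14 N above the 4 to 8 N of the plain lift, then falls back at once: that fall is the click. The tooth then sits 0 to 3 mm lower
- thread_spool_1: a white thread spool, 29 mm across, 46 mm high, loose on the counter near the stand, not to be moved; origin under its centre
- thread_spool_2: a red thread spool, 29 mm across, 46 mm high, loose on the counter near the stand, not to be moved; origin under its centre
- tape_measure: a yellow pocket tape, 74 x 33 x 62 mm, loose on the counter near the stand, not to be moved; origin under its centre
- tailor_chalk: a flat light-blue tailor's chalk, 34 x 52 x 8 mm, loose on the counter near the stand, not to be moved; origin under its centre

How it is judged (in metres and radians):
On the way:
1. the column is pressed down on its third notch: the pawl carries more than 11 N (weight and push together) at the third tooth (contact force between column_c13 and pawl_block above 11 N), for 0.25 s.
At the end, for the whole second after the job is handed in: The column stands still, let go, with its weight on the pawl at the third notch (more than 1 N there) (contact force between column_c13 and pawl_block above 1 N and linear speed of column below 0.01 m/s); the robot touches nothing.
It fails at once if the ratchet is loaded with more than 30 N (contact force between column and pawl_block above 30 N).
It fails at once if a white thread spool is moved by more than 15 mm (distance of thread_spool_1 from where it was at the start of the episode above 0.015 m).
It fails at once if a red thread spool is moved by more than 15 mm (distance of thread_spool_2 from where it was at the start of the episode above 0.015 m).
It fails at once if a yellow pocket tape is moved by more than 15 mm (distance of tape_measure from where it was at the start of the episode above 0.015 m).
It fails at once if a flat light-blue tailor's chalk is moved by more than 15 mm (distance of tailor_chalk from where it was at the start of the episode above 0.015 m).
It also fails if it takes over 64 s, if anything falls off the work surface, if the arm or the gripper's body presses on something with over 40 N, if the wrist force passes 120 N, or if a joint passes its speed limit or range.

### The arm

A 6-joint arm with a two-finger parallel gripper is mounted at the origin on a cart in front of the work surface, level with it; the furniture and walls round the work are solid. World frame = base frame: x ahead of the robot, y to its left, z up, the work surface at z = 0. Lengths are in mm, angles in degrees, forces in N, time in s.
With the tool pointing down it reaches from about 300 to 850 mm from the base axis. Payload 4.2 kg.
Tool frame: the origin (TCP) lies midway between the tips of the shut fingers; the grasp point (between the pads) lies 19 mm behind it; z points along the fingers, y is the line along which they close (so a half turn about z gives the same grasp; the last joint's range is limited). The gripper opens to 91 mm and grips with 3 to 60 N. Pads are 32 mm wide; open, the fingers measure 118 mm over their backs; the gripper's body (76 mm by 178 mm) begins 60 mm behind the grasp point.
Start: joints at [72.135, 18.312, 89.639, -0, 72.044, -1.146], TCP at [165.416, 550.709, 213.976] pointing down, gripper open.
Joint ranges: [-177.97, 177.97], [-48.28, 115.42], [12.27, 149.76], [-77.06, 257.06], [2.81, 150.46], [-146.56, 146.56]. Speed limits (degrees/s): [147.25, 147.25, 180, 180, 180, 180].

### API

Orientations are given as [roll, pitch, yaw] about the fixed x, y, z axes, in that order (R = Rz(yaw) Ry(pitch) Rx(roll)).
In Python, from workcell import state, grab_frame, camera_model, job_done gives the robot as it stands.
- The arm moves only by the shell command python3 -m pendant 'ROWS' [OPENING] [FORCE]. ROWS is a JSON list that holds a single list of rows (three levels of brackets), with 1 to 8 rows, each of 6 numbers: dx, dy, dz in mm, then a rotation vector rx, ry, rz in degrees; each row shifts and turns the commanded pose from where the row before left it, along the tool's axes as they then stand; what a row does not reach is not made up. A row lasts 1/10 s, in which the tool goes at most 50 mm and 8.59 degrees, less where a joint would pass 70% of its speed; a pose out of reach is approached as far as the arm can. OPENING is the finger opening in mm, set as the command begins (- or left out keeps the last). The fingers move at their own pace and stop on an object; FORCE is the grip in N (left out, the last holds). Time passes only in rows, so rows that do not move let the fingers close. It prints the time, the measured TCP pose, the force, the opening and the grip force at its end. Input that does not fit is refused with a message, and nothing moves.
- state(): the state, without advancing time (a new reading comes with each control period).
- grab_frame(name): name is "scene" or "top" or "wrist"; returns the picture (400x640x3 uint8, blue, green, red); there is no depth.
- camera_model(name): a dict with "fx", "fy", "cx", "cy" (pixels), "T" (4x4, takes a point from camera to world coordinates). Camera axes: x right, y up, looking along -z (the intrinsics and any distortion apply to the point x, -y, -z); pixel columns grow to the right and rows downward; lengths in mm; the calibration is good to about 2 mm. A picture is of the moment at which its call begins: read the wrist's pose just before it. camera_model takes no time and is no camera call; for the wrist camera it gives the pose at the moment of the call.
- job_done(): hands the job in; it is judged then, once.
The state is a dict: "time_s": time; "qpos": joint angles; "qvel": joint speeds; "effort": joint torques, N m; "ee_pos": TCP position; "ee_rot": TCP orientation; "force": force on the tool from outside, world axes, zero at the start; "torque": the same for the moment, N m; "gripper_width": finger opening in mm; "gripper_force": force on a finger pad.
Only numpy, scipy, OpenCV 4.12 (cv2) and the standard library are available. Lean on these libraries where they do the work, as an engineer would, in place of code of your own. Each camera call takes 0.05 s, during which the arm holds its last target. There are 200 camera calls.

## Working session

There is one attempt and no reset: what is moved stays moved. The work goes in short steps, Python scripts to look and compute and a shell command to move; the robot and the scene stay as the last step left them, time stands still between calls to the robot, and variables do not carry over. Pictures are saved under pics/ and viewed, at most 10 in all, crops included, and the job is handed in when it is done.

```bash
mkdir -p pics; python3 - <<'E'
from workcell import *
import cv2,numpy as np
s=state();print(s)
a=grab_frame("scene");b=grab_frame("top")
for n in("scene","top"):
    m=camera_model(n);print(n,{k:(np.round(v,3).tolist()) for k,v in m.items()})
cv2.imwrite("pics/s.png",a);cv2.imwrite("pics/t.png",b)
E
```

```text
{'time_s': 0.0, 'qpos': array([ 7.21347813e+01,  1.83517595e+01,  8.97097853e+01, -2.28454712e-03,
        7.20426347e+01, -1.14568220e+00]), 'qvel': array([-0.10869487,  0.06606946, -0.02351902,  0.01924664, -0.01633679,
        0.0247251 ]), 'effort': array([ 2.55079278e-03, -4.12457871e+01, -2.31976479e+01,  7.29973731e-02,
        4.58171521e-02, -1.13925814e-04]), 'ee_pos': array([165.26720528, 550.18589482, 213.09619792]), 'ee_rot': array([-1.79895798e+02,  8.85124602e-05,  1.63281170e+02]), 'force': array([-0.1053636 ,  0.22615461, -1.01317582]), 'torque': array([-0.05811246,  0.02789214,  0.00888741]), 'gripper_force': 0.0, 'gripper_width': 91.23829798537268}
scene {'fx': 471.323, 'fy': 471.323, 'cx': 317.422, 'cy': 200.247, 'T': [[0.449, 0.652, -0.611, -14.697], [-0.894, 0.327, -0.307, -217.269], [0.0, 0.684, 0.73, 785.038], [0.0, 0.0, 0.0, 1.0]]}
top {'fx': 398.399, 'fy': 398.399, 'cx': 317.396, 'cy': 199.623, 'T': [[0.001, 0.996, -0.089, 464.365], [-1.0, 0.002, 0.01, 35.879], [0.01, 0.089, 0.996, 989.474], [0.0, 0.0, 0.0, 1.0]]}
```

View pics/s.png

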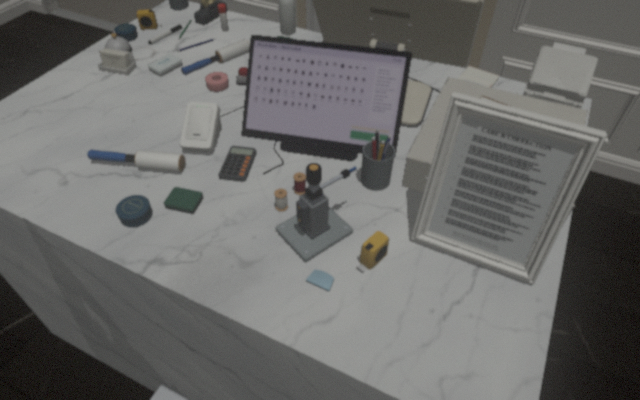

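View pics/t.png

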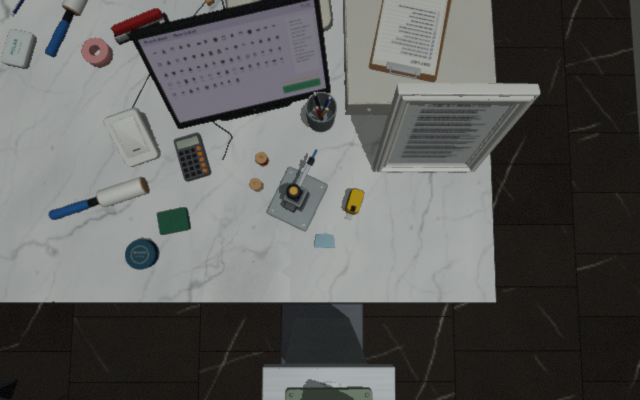

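The knob is at about (314,172) in scene and (293,191) in top. The chalk arm points up-right, away from the robot, towards (315,152) in top. The spools, tape and chalk are low and close around the stand. I'll zoom in on both views.

```bash
python3 - <<'E'
import cv2,numpy as np
a=cv2.imread("pics/s.png")[145:265,260:400];b=cv2.imread("pics/t.png")[140:240,240:340]
A=cv2.resize(a,None,fx=4,fy=4,interpolation=2)[:480];B=cv2.resize(b,(240,240))
B=cv2.resize(b[:, :],None,fx=5,fy=5,interpolation=2)
cv2.imwrite("pics/sc.png",np.clip(A*1.5,0,255));cv2.imwrite("pics/tc.png",np.clip(B*1.5,0,255))
E
```

```text
[ WARN:0@0.025] global loadsave.cpp:1063 imwrite_ Unsupported depth image for selected encoder is fallbacked to CV_8U.
```

View pics/sc.png

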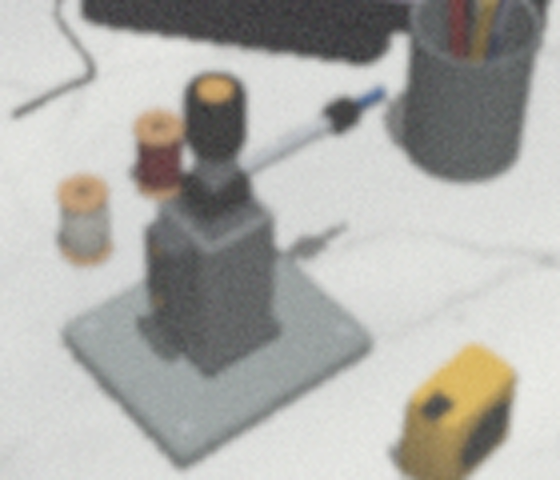

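View pics/tc.png

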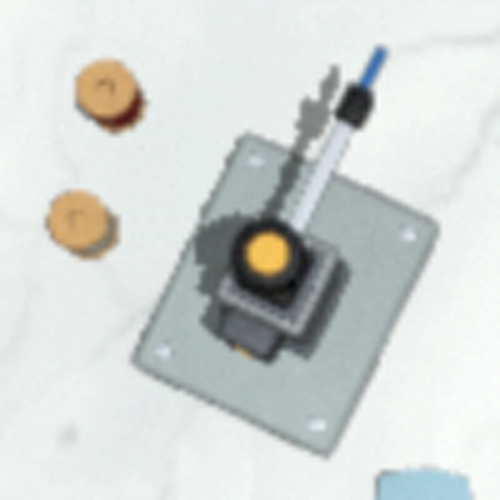

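The orange cap on the knob (z=189) is at crop (268,253) in top, giving full-image (293.6,190.6), and at (313.8,167.8) in scene. The chalk tip is at top (316.2,149.6). The plate corners are visible in top.

```bash
cat > h.py <<'E'
from workcell import *
import numpy as np,cv2
def ray(n,u,v):
    m=camera_model(n);T=np.array(m["T"]);d=T[:3,:3]@[(u-m["cx"])/m["fx"],-(v-m["cy"])/m["fy"],-1];return T[:3,3],d
def plane(n,u,v,z):
    o,d=ray(n,u,v);return (o+d*(z-o[2])/d[2]).round(1)
def tri(p,q):
    (a,d),(b,e)=ray("scene",*p),ray("top",*q);x=np.linalg.lstsq(np.c_[d,-e],b-a,rcond=None)[0]
    P,Q=a+d*x[0],b+e*x[1];return ((P+Q)/2).round(1),np.linalg.norm(P-Q).round(1)
E
python3 - <<'E'
from h import *
def cen(n,x0,y0,x1,y1,hole=True):
    im=cv2.imread("pics/%s.png"%n[0])[y0:y1,x0:x1];h=cv2.cvtColor(im,cv2.COLOR_BGR2HSV)
    m=cv2.inRange(h,(8,100,90),(32,255,255));k,l,s,c=cv2.connectedComponentsWithStats(m);i=1+s[1:,4].argmax();return c[i]+[x0,y0],s[i,4]
p,ap=cen("scene",300,155,330,180);q,aq=cen("top",283,180,305,203);print(p,ap,q,aq)
print("cap",plane("scene",*p,189),plane("top",*q,189),tri(p,q))
print("tip",tri((355.5,167.8),(316.2,149.6)),plane("top",316.2,149.6,126))
c=[(289.5,166.8),(327.7,185.5),(305.8,231),(267,212)]
P=np.array([plane("top",*x,16) for x in c]);print("plate",P.mean(0),[np.linalg.norm(P[i]-P[(i+1)%4]).round(1) for i in range(4)])
a=(P[0]+P[1]-P[2]-P[3])[:2];print("yaw",np.degrees(np.arctan2(a[1],a[0])))
print("cup rim",tri((378,148),(321,108)),"monitor corner R",tri((411,53),(322,-3)),"BR",tri((402,160),(329,88)))
print("frame TL",tri((453,95),(397,87)), "frame BL",tri((414,238),(379,168)))
for w in("top",):print("spools",plane(w,261.5,158.5,46),plane(w,256.2,184.2,46),"tape",plane(w,354,200,62))
m=camera_model("wrist");s=state();print(s["ee_pos"],s["ee_rot"])
E
```

```text
[313.40540541 166.94594595] 37 [293.10344828 190.4137931 ] 58
cap [557.2  77.9 189. ] [554.6  77.2 189. ] (array([554.4,  76.8, 191.8]), np.float64(0.6))
tip (array([651.7,  30.1, 128.3]), np.float64(0.2)) [652.1  30.2 126. ]
plate [553.675  75.15   16.   ] [np.float64(105.1), np.float64(123.9), np.float64(105.5), np.float64(124.2)]
yaw -25.707641384722784
cup rim (array([751.8,  18.9, 108.9]), np.float64(0.8)) monitor corner R (array([927.7,  21.9, 248.4]), np.float64(4.2)) BR (array([837.3, -10.3,  15.8]), np.float64(16.8))
frame TL (array([ 728.3, -113.6,  300.9]), np.float64(1.8)) frame BL (array([ 629.8, -124. ,   10.8]), np.float64(6.2))
spools [647.5 160.7  46. ] [585.4 172.5  46. ] tape [546.6 -58.8  62. ]
[165.28100896 550.30782898 213.24675059] [-1.79916534e+02 -4.00376192e-04  1.63281800e+02]
```

```bash
python3 -m pendant '[[[-32, -21.5, 0, 0, 0, 0], [-32, -21.5, 0, 0, 0, 0], [-32, -21.5, 0, 0, 0, 0], [-32, -21.5, 0, 0, 0, 0], [-32, -21.5, 0, 0, 0, 0], [-32, -21.5, 0, 0, 0, 0], [-32, -21.5, 0, 0, 0, 0], [-32, -21.5, 0, 0, 0, 0]]]' 80 && python3 -m pendant '[[[-32, -21.5, 0, 0, 0, 0], [-32, -21.5, 0, 0, 0, 0], [-32, -21.5, 0, 0, 0, 0], [-32, -21.5, 0, 0, 0, 0], [-32, -21.5, 0, 0, 0, 0], [-32, -21.5, 0, 0, 0, 0], [-29, -18, 0, 0, 0, 0], [0, 0, 0, 0, 0, 0]]]'
python3 - <<'E'
from h import *
m=camera_model("wrist");s=state();im=grab_frame("wrist");cv2.imwrite("pics/w.png",im)
print(s["ee_pos"],s["ee_rot"],s["qpos"].round(1),s["force"])
T=np.array(m["T"])
def proj(P):
    c=np.linalg.inv(T)@np.r_[P,1];return m["cx"]+m["fx"]*c[0]/-c[2],m["cy"]-m["fy"]*c[1]/-c[2]
print("expect cap",proj([554.5,77,189]))
hs=cv2.cvtColor(im,cv2.COLOR_BGR2HSV);k,l,st,c=cv2.connectedComponentsWithStats(cv2.inRange(hs,(8,100,90),(32,255,255)))
for i in range(1,k):
    if st[i,4]>60: print(c[i],st[i,4],plane("wrist",*c[i],189))
E
```

```text
time_s: 0.9
ee_pos: [361.7, 310.9, 213.7]
ee_rot: [-180.0, -0.0, 163.3]
force: [0.7, 0.1, -0.1]
gripper_width: 79.9
gripper_force: 0.0
time_s: 1.7
ee_pos: [532.6, 105.1, 213.2]
ee_rot: [-179.9, 0.0, 163.0]
force: [-0.1, -0.1, 0.9]
gripper_width: 80.2
gripper_force: 0.0
[532.64515273 105.07672051 213.22888041] [-1.79941046e+02  4.21654600e-02  1.63048828e+02] [ 10.   15.4  93.9  -0.1  70.7 -63. ] [-0.0522568  -0.12468001  0.92034754]
expect cap (np.float64(288.29491912138565), np.float64(265.2885190874383))
[607.27083333 142.16666667] 96 [528.  309.9 189. ]
[194.19174041 228.66887906] 1356 [505.   22.8 189. ]
[289.46441948 265.86891386] 267 [553.6  79.3 189. ]
[459.79617834 285.59660297] 471 [607.8 199.3 189. ]
[166.55329949 289.88324873] 197 [545.6 -18.1 189. ]
```

View pics/w.png

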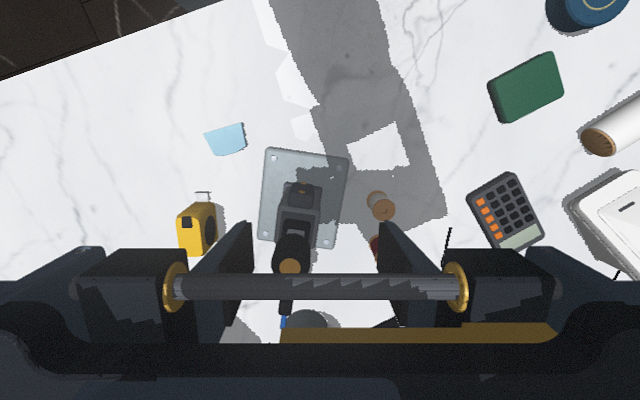

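The wrist view shows the cap at (289,266), about (554,79), which agrees with the earlier fix within 2 mm. The knob is between the fingers and the space around them is clear. I'll shift over it, descend, then check.

```bash
python3 -m pendant '[[[-14.5, -9.8, 0, 0, 0, 0], [-14.2, -9.8, 0, 0, 0, 0], [0, 0, 10, 0, 0, 0], [0, 0, 20, 0, 0, 0], [0, 0, 20, 0, 0, 0], [0, 0, 8, 0, 0, 0], [0, 0, 0, 0, 0, 0]]]' 60 6; python3 -m pendant '[[[0, 0, 0, 0, 0, 0], [0, 0, 0, 0, 0, 0], [0, 0, 0, 0, 0, 0], [0, 0, 0, 0, 0, 0], [0, 0, 0, 0, 0, 0], [0, 0, 0, 0, 0, 0]]]' 24 6
```

```text
time_s: 2.45
ee_pos: [551.2, 81.2, 154.5]
ee_rot: [-179.9, -0.2, 163.3]
force: [0.7, -0.9, -0.4]
gripper_width: 60.0
gripper_force: 0.0
time_s: 3.05
ee_pos: [552.1, 79.1, 156.6]
ee_rot: [-179.8, 0.1, 163.3]
force: [-1.5, -5.4, 3.2]
gripper_width: 30.0
gripper_force: 6.0
```

Gripped at a width of 30, which matches the knob. I'll relieve the sideways load, then grip firmly.

```bash
python3 -m pendant '[[[-1.5, -1.5, 0, 0, 0, 0], [0, 0, 0, 0, 0, 0], [0, 0, 0, 0, 0, 0]]]' ; python3 -m pendant '[[[0, 0, 0, 0, 0, 0], [0, 0, 0, 0, 0, 0], [0, 0, 0, 0, 0, 0]]]' 24 40; python3 -c "
from h import *
for i in range(1):
  s=state();print(s['force'],s['ee_pos'],s['ee_rot'],s['torque'])"
```

```text
time_s: 3.35
ee_pos: [552.2, 79.0, 156.6]
ee_rot: [-180.0, -0.1, 163.3]
force: [-4.5, -0.5, 5.3]
gripper_width: 29.7
gripper_force: 6.0
time_s: 3.65
ee_pos: [552.2, 79.0, 156.5]
ee_rot: [-180.0, -0.1, 163.3]
force: [-5.6, -1.5, 4.8]
gripper_width: 29.2
gripper_force: 40.0
[-5.57828319 -1.48845041  4.76264347] [552.15349778  79.03661739 156.53745555] [-1.79968823e+02 -1.15221801e-01  1.63279399e+02] [-0.18741066  0.78219896  0.02453716]
```

```bash
{ python3 -m pendant '[[[1.2, 0, -1, 0, 0, 0]]]'; python3 -m pendant '[[[0, 0, -1, 0, 0, 0]]]'; python3 -m pendant '[[[0, 0, -1, 0, 0, 0]]]'; python3 -m pendant '[[[0, 0, -1, 0, 0, 0]]]'; python3 -m pendant '[[[0, 0, -1, 0, 0, 0]]]'; python3 -m pendant '[[[0, 0, -1, 0, 0, 0]]]'; python3 -m pendant '[[[0, 0, -1, 0, 0, 0]]]'; python3 -m pendant '[[[0, 0, -1, 0, 0, 0]]]'; } | grep -E "ee_pos|^force|width"|paste - - -
```

```text
ee_pos: [552.1, 79.1, 156.6]	force: [3.4, -2.4, -7.3]	gripper_width: 29.2
ee_pos: [552.1, 79.0, 156.8]	force: [1.5, -1.6, -8.6]	gripper_width: 29.4
ee_pos: [552.1, 79.1, 157.8]	force: [2.3, -2.2, -8.1]	gripper_width: 29.8
ee_pos: [552.1, 79.1, 159.1]	force: [2.5, -3.7, -8.7]	gripper_width: 29.4
ee_pos: [552.1, 79.1, 160.4]	force: [1.5, -4.0, -6.8]	gripper_width: 29.2
ee_pos: [552.1, 79.1, 161.7]	force: [2.0, -3.3, -6.6]	gripper_width: 29.4
ee_pos: [552.1, 79.1, 162.9]	force: [1.8, -3.4, -7.3]	gripper_width: 29.7
ee_pos: [552.1, 79.1, 164.0]	force: [1.8, -5.8, -7.4]	gripper_width: 29.2
```

```bash
{ python3 -m pendant '[[[0, 0, -1, 0, 0, 0]]]'; python3 -m pendant '[[[0, 0, -1, 0, 0, 0]]]'; python3 -m pendant '[[[0, 0, -1, 0, 0, 0]]]'; python3 -m pendant '[[[0, 0, -1, 0, 0, 0]]]'; python3 -m pendant '[[[0, 0, -1, 0, 0, 0]]]'; python3 -m pendant '[[[0, 0, -1, 0, 0, 0]]]'; python3 -m pendant '[[[0, 0, -1, 0, 0, 0]]]'; python3 -m pendant '[[[0, 0, -1, 0, 0, 0]]]';python3 -m pendant '[[[0, 0, -1, 0, 0, 0]]]'; python3 -m pendant '[[[0, 0, -1, 0, 0, 0]]]'; python3 -m pendant '[[[0, 0, -1, 0, 0, 0]]]'; python3 -m pendant '[[[0, 0, -1, 0, 0, 0]]]'; python3 -m pendant '[[[0, 0, -1, 0, 0, 0]]]'; python3 -m pendant '[[[0, 0, -1, 0, 0, 0]]]';  } | grep -E "ee_pos|^force|width"|paste - - -
```

```text
ee_pos: [552.1, 79.1, 165.0]	force: [1.2, -4.2, -8.3]	gripper_width: 29.6
ee_pos: [552.1, 79.1, 166.0]	force: [1.2, -5.4, -8.5]	gripper_width: 29.1
ee_pos: [552.1, 79.1, 166.6]	force: [1.9, -5.8, -14.1]	gripper_width: 29.3
ee_pos: [552.1, 79.1, 166.9]	force: [4.0, -4.4, -15.5]	gripper_width: 29.5
ee_pos: [552.1, 79.1, 167.5]	force: [4.7, -4.2, -17.0]	gripper_width: 29.4
ee_pos: [552.1, 79.1, 168.2]	force: [4.2, -4.5, -18.1]	gripper_width: 29.2
ee_pos: [552.1, 79.1, 168.9]	force: [4.3, -4.6, -18.8]	gripper_width: 29.1
ee_pos: [552.0, 79.1, 169.7]	force: [5.7, -4.6, -21.1]	gripper_width: 29.2
ee_pos: [552.1, 79.1, 170.4]	force: [5.3, -5.4, -21.6]	gripper_width: 29.6
ee_pos: [552.0, 79.1, 171.1]	force: [6.3, -4.5, -22.9]	gripper_width: 29.3
ee_pos: [552.1, 79.1, 172.1]	force: [3.7, -5.1, -12.9]	gripper_width: 29.3
ee_pos: [552.1, 79.1, 174.6]	force: [2.1, -5.0, -8.7]	gripper_width: 29.2
ee_pos: [552.1, 79.1, 176.7]	force: [1.0, -4.6, -7.8]	gripper_width: 29.4
ee_pos: [552.1, 79.1, 177.9]	force: [1.3, -4.9, -7.7]	gripper_width: 29.4
```

First click at TCP z≈171.5 (rise of about 15 mm). The second is due at about 183.5 and the third at about 195.5.

```bash
{ python3 -m pendant '[[[0, 0, -1, 0, 0, 0]]]'; python3 -m pendant '[[[0, 0, -1, 0, 0, 0]]]'; python3 -m pendant '[[[0, 0, -1, 0, 0, 0]]]'; python3 -m pendant '[[[0, 0, -1, 0, 0, 0]]]'; python3 -m pendant '[[[0, 0, -1, 0, 0, 0]]]'; python3 -m pendant '[[[0, 0, -1, 0, 0, 0]]]'; python3 -m pendant '[[[0, 0, -1, 0, 0, 0]]]'; python3 -m pendant '[[[0, 0, -1, 0, 0, 0]]]';python3 -m pendant '[[[0, 0, -1, 0, 0, 0]]]'; python3 -m pendant '[[[0, 0, -1, 0, 0, 0]]]'; } | grep -E "ee_pos|^force|width"|paste - - -
```

```text
ee_pos: [552.1, 79.1, 178.6]	force: [3.3, -4.6, -13.1]	gripper_width: 29.5
ee_pos: [552.1, 79.1, 178.9]	force: [4.0, -5.4, -15.5]	gripper_width: 28.9
ee_pos: [552.1, 79.1, 179.4]	force: [4.6, -5.0, -17.2]	gripper_width: 29.5
ee_pos: [552.1, 79.1, 180.1]	force: [3.8, -5.1, -18.6]	gripper_width: 29.1
ee_pos: [552.0, 79.1, 180.9]	force: [5.2, -3.9, -19.9]	gripper_width: 29.1
ee_pos: [552.0, 79.1, 181.6]	force: [4.8, -4.3, -20.8]	gripper_width: 29.5
ee_pos: [552.0, 79.1, 182.4]	force: [4.8, -4.5, -21.5]	gripper_width: 29.3
ee_pos: [552.0, 79.1, 183.1]	force: [6.5, -4.5, -23.6]	gripper_width: 29.5
ee_pos: [552.1, 79.1, 184.0]	force: [4.0, -4.8, -16.9]	gripper_width: 29.5
ee_pos: [552.1, 79.1, 186.3]	force: [2.4, -4.9, -9.7]	gripper_width: 29.2
```

Second click. The third should come in about 11 steps.

```bash
{ python3 -m pendant '[[[0, 0, -1, 0, 0, 0]]]'; python3 -m pendant '[[[0, 0, -1, 0, 0, 0]]]'; python3 -m pendant '[[[0, 0, -1, 0, 0, 0]]]'; python3 -m pendant '[[[0, 0, -1, 0, 0, 0]]]'; python3 -m pendant '[[[0, 0, -1, 0, 0, 0]]]'; python3 -m pendant '[[[0, 0, -1, 0, 0, 0]]]'; python3 -m pendant '[[[0, 0, -1, 0, 0, 0]]]'; python3 -m pendant '[[[0, 0, -1, 0, 0, 0]]]'; python3 -m pendant '[[[0, 0, -1, 0, 0, 0]]]'; python3 -m pendant '[[[0, 0, -1, 0, 0, 0]]]';python3 -m pendant '[[[0, 0, -1, 0, 0, 0]]]'; } | grep -E "ee_pos|^force|width"|paste - - -
```

```text
ee_pos: [552.1, 79.1, 188.5]	force: [0.7, -4.2, -6.1]	gripper_width: 29.5
ee_pos: [552.1, 79.1, 189.9]	force: [1.5, -5.7, -8.2]	gripper_width: 29.2
ee_pos: [552.1, 79.1, 190.6]	force: [3.5, -5.1, -12.7]	gripper_width: 29.2
ee_pos: [552.1, 79.1, 190.9]	force: [3.5, -4.4, -17.1]	gripper_width: 29.3
ee_pos: [552.1, 79.1, 191.4]	force: [4.7, -4.2, -17.7]	gripper_width: 29.4
ee_pos: [552.1, 79.1, 192.1]	force: [5.1, -4.7, -17.8]	gripper_width: 29.0
ee_pos: [552.0, 79.1, 192.8]	force: [4.8, -4.8, -19.0]	gripper_width: 29.4
ee_pos: [552.0, 79.1, 193.6]	force: [4.8, -4.2, -19.7]	gripper_width: 29.5
ee_pos: [552.0, 79.1, 194.3]	force: [6.2, -4.3, -21.5]	gripper_width: 29.6
ee_pos: [552.0, 79.1, 195.0]	force: [5.9, -4.0, -22.9]	gripper_width: 29.2
ee_pos: [552.1, 79.1, 195.8]	force: [6.0, -5.3, -17.4]	gripper_width: 29.1
```

```bash
{ python3 -m pendant '[[[0, 0, 0, 0, 0, 0]]]'; python3 -m pendant '[[[0, 0, 0, 0, 0, 0], [0, 0, 0, 0, 0, 0], [0, 0, 0, 0, 0, 0]]]'; } | grep -E "ee_pos|^force|width"|paste - - -
```

```text
ee_pos: [552.1, 79.1, 197.2]	force: [2.6, -5.4, -11.0]	gripper_width: 29.3
ee_pos: [552.1, 79.1, 198.6]	force: [1.3, -4.8, -9.2]	gripper_width: 29.2
```

The third click is through. I'll lower gently onto the seat.

```bash
{ python3 -m pendant '[[[0, 0, 0.5, 0, 0, 0], [0, 0, 0.5, 0, 0, 0]]]'; python3 -m pendant '[[[0, 0, 0.5, 0, 0, 0], [0, 0, 0.5, 0, 0, 0]]]';  python3 -m pendant '[[[0, 0, 0.5, 0, 0, 0], [0, 0, 0, 0, 0, 0]]]'; python3 -m pendant '[[[0, 0, 0.5, 0, 0, 0], [0, 0, 0, 0, 0, 0]]]';python3 -m pendant '[[[0, 0, 0, 0, 0, 0], [0, 0, 0, 0, 0, 0]]]'; } | grep -E "ee_pos|^force|width"|paste - - -
```

```text
ee_pos: [552.1, 79.1, 198.4]	force: [0.4, -4.6, -4.5]	gripper_width: 29.1
ee_pos: [552.1, 79.1, 198.0]	force: [-1.1, -4.9, -1.8]	gripper_width: 29.4
ee_pos: [552.2, 79.1, 197.8]	force: [-0.1, -6.3, -2.0]	gripper_width: 29.4
ee_pos: [552.2, 79.1, 197.6]	force: [-1.6, -5.1, 0.2]	gripper_width: 29.4
ee_pos: [552.2, 79.1, 197.6]	force: [-1.5, -5.2, -0.3]	gripper_width: 29.4
```

```bash
{ python3 -m pendant '[[[0, 0, 0.5, 0, 0, 0], [0, 0, 0, 0, 0, 0]]]'; python3 -m pendant '[[[0, 0, 0.5, 0, 0, 0], [0, 0, 0, 0, 0, 0]]]';python3 -m pendant '[[[0, 0, 0.5, 0, 0, 0], [0, 0, 0, 0, 0, 0]]]'; } | grep -E "ee_pos|^force|width"|paste - - -
```

```text
ee_pos: [552.2, 79.1, 197.4]	force: [-1.3, -5.7, 1.5]	gripper_width: 29.0
ee_pos: [552.2, 79.1, 196.7]	force: [-1.5, -5.3, -1.6]	gripper_width: 28.9
ee_pos: [552.2, 79.1, 195.5]	force: [0.2, -5.3, -3.5]	gripper_width: 29.0
```

```bash
{ python3 -m pendant '[[[0, 0, 0, 0, 0, 0], [0, 0, 0, 0, 0, 0]]]'; python3 -m pendant '[[[0, 0, 0.5, 0, 0, 0], [0, 0, 0, 0, 0, 0]]]';python3 -m pendant '[[[0, 0, 0.5, 0, 0, 0], [0, 0, 0, 0, 0, 0]]]'; } | grep -E "ee_pos|^force|width"|paste - - -
```

```text
ee_pos: [552.2, 79.1, 195.2]	force: [-0.1, -4.4, -5.4]	gripper_width: 29.4
ee_pos: [552.1, 79.1, 194.5]	force: [0.2, -5.2, -5.3]	gripper_width: 29.2
ee_pos: [552.1, 79.1, 194.0]	force: [0.7, -4.4, -5.5]	gripper_width: 29.3
```

```bash
{ python3 -m pendant '[[[0, 0, 0.5, 0, 0, 0], [0, 0, 0, 0, 0, 0]]]'; python3 -m pendant '[[[0, 0, 0.5, 0, 0, 0], [0, 0, 0, 0, 0, 0]]]';python3 -m pendant '[[[0, 0, 0.5, 0, 0, 0], [0, 0, 0, 0, 0, 0]]]'; } | grep -E "ee_pos|^force|width"|paste - - -
```

```text
ee_pos: [552.1, 79.1, 193.5]	force: [1.2, -4.7, -5.5]	gripper_width: 29.4
ee_pos: [552.1, 79.1, 193.0]	force: [1.1, -5.4, -4.7]	gripper_width: 29.5
ee_pos: [552.1, 79.1, 192.5]	force: [0.9, -6.0, -5.9]	gripper_width: 29.6
```

```bash
{ python3 -m pendant '[[[0, 0, 0.5, 0, 0, 0], [0, 0, 0, 0, 0, 0], [0, 0, 0, 0, 0, 0]]]'; python3 -m pendant '[[[0, 0, 0.5, 0, 0, 0], [0, 0, 0, 0, 0, 0], [0, 0, 0, 0, 0, 0]]]'; } | grep -E "ee_pos|^force|width"|paste - - -
```

```text
ee_pos: [552.1, 79.1, 192.0]	force: [0.5, -4.9, -5.8]	gripper_width: 29.3
ee_pos: [552.2, 79.1, 191.5]	force: [1.1, -5.4, -4.7]	gripper_width: 29.5
```

```bash
{ python3 -m pendant '[[[0, 0, 0.5, 0, 0, 0], [0, 0, 0, 0, 0, 0], [0, 0, 0, 0, 0, 0]]]'; python3 -m pendant '[[[0, 0, 0.5, 0, 0, 0], [0, 0, 0, 0, 0, 0], [0, 0, 0, 0, 0, 0]]]'; } | grep -E "ee_pos|^force|width"|paste - - -; python3 -c "
from h import *
s=state();print(s['time_s'],s['qpos'].round(2));cv2.imwrite('pics/s2.png',cv2.resize(grab_frame('scene')[130:265,260:400],None,fx=4,fy=4,interpolation=2))"
```

```text
ee_pos: [552.1, 79.1, 191.0]	force: [0.4, -5.2, -5.2]	gripper_width: 29.5
ee_pos: [552.1, 79.0, 190.5]	force: [0.7, -4.9, -5.3]	gripper_width: 29.2
12.35 [ 6.990e+00  1.767e+01  9.410e+01 -4.000e-02  6.822e+01 -6.628e+01]
```

View pics/s2.png

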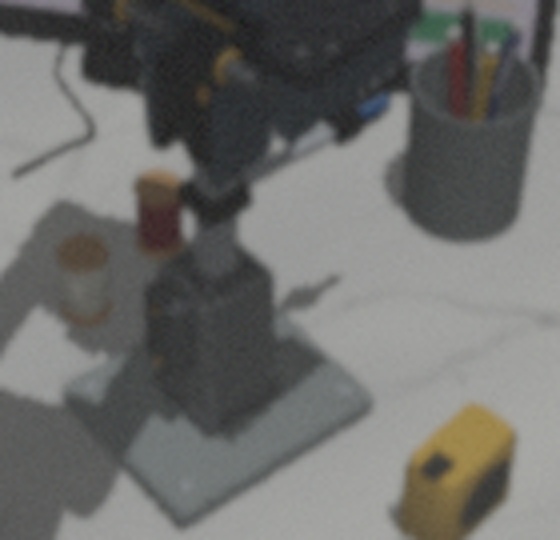

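The column is up (bare steel shows above the housing) and the neighbours are undisturbed. It still hangs on the gripper (Fz ≈ -5), so it isn't seated yet. I'll keep going down in half-millimetre steps.

```bash
{ python3 -m pendant '[[[0, 0, 0.5, 0, 0, 0], [0, 0, 0, 0, 0, 0]]]'; python3 -m pendant '[[[0, 0, 0.5, 0, 0, 0], [0, 0, 0, 0, 0, 0]]]'; python3 -m pendant '[[[0, 0, 0.5, 0, 0, 0], [0, 0, 0, 0, 0, 0]]]'; python3 -m pendant '[[[0, 0, 0.5, 0, 0, 0], [0, 0, 0, 0, 0, 0]]]';} | grep -E "ee_pos|^force|width"|paste - - -
```

```text
ee_pos: [552.1, 79.1, 190.0]	force: [0.5, -5.9, -4.3]	gripper_width: 29.3
ee_pos: [552.1, 79.1, 189.5]	force: [0.3, -4.7, -5.2]	gripper_width: 29.3
ee_pos: [552.1, 79.1, 189.0]	force: [0.4, -4.9, -5.4]	gripper_width: 29.2
ee_pos: [552.1, 79.1, 188.6]	force: [-0.0, -4.7, -5.5]	gripper_width: 29.2
```

```bash
python3 - <<'E'
from h import *
def z(im,off=(0,0),sc=1):
    h=cv2.cvtColor(im,cv2.COLOR_BGR2HSV);m=cv2.inRange(h,(100,110,40),(125,255,255))
    k,l,s,c=cv2.connectedComponentsWithStats(m)
    for i in range(1,k):
        p=(c[i]+.5)/sc-.5+off
        if 335<p[0]<365 and 145<p[1]<180 and s[i,4]>8:
            o,d=ray("scene",*p);e=np.array([640,36])-o[:2];t=e@d[:2]/(d[:2]@d[:2]);print(p.round(2),s[i,4],(o+d*t).round(1))
z(cv2.imread("pics/s.png"));print();z(cv2.imread("pics/s2.png"),(260,130),4);print()
im=grab_frame("scene");z(im);print(state()["ee_pos"],state()["force"]);cv2.imwrite("pics/s3.png",im)
E
```

```text
[352.69 156.82] 96 [640.9  33.7 165.3]

[552.12830742  79.09684638 188.57472406] [ 0.41979121 -5.27788039 -5.77768463]
```

```bash
python3 - <<'E'
from h import *
S=[cv2.imread("pics/s.png"),cv2.imread("pics/s3.png")]
a=cv2.imread("pics/s2.png");s2=np.zeros_like(S[0]);s2[130:265,260:400]=cv2.resize(a,(140,135),interpolation=cv2.INTER_AREA)
for im in [S[0],s2,S[1]]:
    r=im[140:182,335:368].astype(int);w=np.clip(r[:,:,0]-r[:,:,2]-35,0,None)
    ys,xs=np.mgrid[140:182,335:368];k,l,s,c=cv2.connectedComponentsWithStats((w>0).astype(np.uint8))
    for i in range(1,k):
        if s[i,4]<6: continue
        m=l==i;W=(w*m);p=np.array([(W*xs).sum(),(W*ys).sum()])/W.sum()
        o,d=ray("scene",*p);e=np.array([643,34])-o[:2];t=e@d[:2]/(d[:2]@d[:2]);print(p.round(2),s[i,4],(o+d*t).round(1))
    print()
E
```

```text
[353.  156.2] 15 [643.   34.  165.1]

[352.8  156.81] 14 [642.9  34.3 163.5]
```

```bash
{ python3 -m pendant '[[[0, 0, 0.5, 0, 0, 0], [0, 0, 0, 0, 0, 0]]]'; python3 -m pendant '[[[0, 0, 0.5, 0, 0, 0], [0, 0, 0, 0, 0, 0]]]'; python3 -m pendant '[[[0, 0, 0.5, 0, 0, 0], [0, 0, 0, 0, 0, 0]]]'; python3 -m pendant '[[[0, 0, 0.5, 0, 0, 0], [0, 0, 0, 0, 0, 0]]]';} | grep -E "ee_pos|^force|width"|paste - - -
```

```text
ee_pos: [552.2, 79.1, 188.3]	force: [-0.2, -4.4, -3.9]	gripper_width: 29.1
ee_pos: [552.2, 79.1, 188.2]	force: [0.9, -6.2, -2.1]	gripper_width: 29.4
ee_pos: [552.2, 79.1, 188.0]	force: [-1.0, -4.5, -0.4]	gripper_width: 29.4
ee_pos: [552.2, 79.1, 187.8]	force: [-2.2, -5.6, 0.3]	gripper_width: 29.1
```

```bash
{ python3 -m pendant '[[[0, 0, 0.5, 0, 0, 0], [0, 0, 0, 0, 0, 0]]]'; python3 -m pendant '[[[0, 0, 0.5, 0, 0, 0], [0, 0, 0, 0, 0, 0]]]';python3 -m pendant '[[[0, 0, 0.5, 0, 0, 0], [0, 0, 0, 0, 0, 0]]]'; } | grep -E "ee_pos|^force|width"|paste - - -
```

```text
ee_pos: [552.2, 79.1, 187.6]	force: [-2.4, -5.3, 2.5]	gripper_width: 29.5
ee_pos: [552.2, 79.1, 187.4]	force: [-2.3, -5.5, 4.3]	gripper_width: 29.3
ee_pos: [552.2, 79.1, 187.2]	force: [-2.8, -5.8, 5.8]	gripper_width: 29.2
```

```bash
python3 - <<'E'
from h import *
s=cv2.imread("pics/s.png");b=grab_frame("scene");cv2.imwrite("pics/s4.png",b);print(state()["ee_pos"],state()["force"])
def crop(im,x,y,w=60,h=60,f=5): return cv2.resize(im[y:y+h,x:x+w],None,fx=f,fy=f,interpolation=2)
for im,y0 in((s,155),(cv2.imread("pics/s3.png"),143),(b,143)):
    r=im[y0:y0+28,340:368].astype(int);w=r[:,:,0]-r[:,:,2];w=np.clip(w-w.max()*.45,0,None)
    ys,xs=np.mgrid[y0:y0+28,340:368];print((w>0).sum(),[(w*xs).sum()/w.sum(),(w*ys).sum()/w.sum()])
    p=[(w*xs).sum()/w.sum(),(w*ys).sum()/w.sum()]
    o,d=ray("scene",*p);e=np.array([645,33])-o[:2];t=e@d[:2]/(d[:2]@d[:2]);print((o+d*t).round(1))
cv2.imwrite("pics/cmp.png",np.hstack([crop(s,290,150,80,90),crop(b,290,138,80,90)]))
E
```

```text
[552.20369274  79.06893734 187.22184258] [-2.95677765 -5.48808322  5.07194286]
19 [np.float64(352.29818000498636), np.float64(168.81326352530544)]
[644.6  34.1 129.7]
28 [np.float64(352.9052935273457), np.float64(156.7353236327145)]
[644.4  34.6 162.3]
25 [np.float64(352.85571030640665), np.float64(157.15988857938717)]
[644.4  34.6 161.2]
```

View pics/cmp.png

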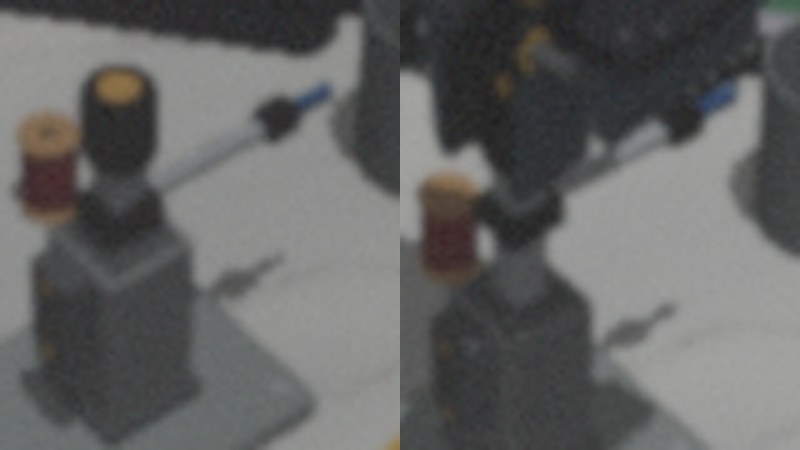

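The column follows the gripper with no slip: the tip has risen 31.5 against 30.7 for the TCP. It is now supported at z≈188. I'll press to about 10 N and hold, then lift slightly to find out which tooth this is. If tooth 3 has been passed, no ramp will appear between 190 and 194.

```bash
{ python3 -m pendant '[[[0, 0, 0.5, 0, 0, 0], [0, 0, 0, 0, 0, 0]]]'; python3 -m pendant '[[[0, 0, 0.5, 0, 0, 0], [0, 0, 0, 0, 0, 0]]]';python3 -m pendant '[[[0, 0, 0.5, 0, 0, 0], [0, 0, 0, 0, 0, 0]]]'; python3 -m pendant '[[[0, 0, 0, 0, 0, 0], [0, 0, 0, 0, 0, 0], [0, 0, 0, 0, 0, 0], [0, 0, 0, 0, 0, 0], [0, 0, 0, 0, 0, 0]]]'; } | grep -E "ee_pos|^force|width"|paste - - -
```

```text
ee_pos: [552.2, 79.1, 187.0]	force: [-3.4, -6.3, 6.5]	gripper_width: 29.0
ee_pos: [552.2, 79.1, 186.8]	force: [-4.1, -5.7, 8.0]	gripper_width: 29.4
ee_pos: [552.2, 79.1, 186.7]	force: [-4.5, -5.0, 9.5]	gripper_width: 29.5
ee_pos: [552.2, 79.1, 186.6]	force: [-3.5, -6.0, 9.6]	gripper_width: 29.2
```

It holds hard at +9.6 N. Now the lift check.

```bash
{ python3 -m pendant '[[[0, 0, -1, 0, 0, 0]]]'; python3 -m pendant '[[[0, 0, -1, 0, 0, 0]]]'; python3 -m pendant '[[[0, 0, -1, 0, 0, 0]]]'; python3 -m pendant '[[[0, 0, -1, 0, 0, 0]]]'; python3 -m pendant '[[[0, 0, -1, 0, 0, 0], [0, 0, 0, 0, 0, 0]]]'; python3 -m pendant '[[[0, 0, -1, 0, 0, 0]]]'; python3 -m pendant '[[[0, 0, -1, 0, 0, 0]]]';python3 -m pendant '[[[0, 0, -1, 0, 0, 0], [0, 0, 0, 0, 0, 0]]]'; } | grep -E "ee_pos|^force|width"|paste - - -
```

```text
ee_pos: [552.2, 79.1, 187.1]	force: [-3.1, -5.6, 4.3]	gripper_width: 29.5
ee_pos: [552.2, 79.1, 187.6]	force: [-2.2, -4.3, 1.1]	gripper_width: 29.2
ee_pos: [552.2, 79.1, 187.9]	force: [0.5, -5.3, -1.9]	gripper_width: 29.3
ee_pos: [552.2, 79.1, 188.3]	force: [0.1, -5.2, -4.3]	gripper_width: 29.0
ee_pos: [552.1, 79.1, 188.7]	force: [0.7, -4.5, -4.8]	gripper_width: 29.4
ee_pos: [552.1, 79.1, 189.2]	force: [1.1, -4.8, -8.1]	gripper_width: 29.1
ee_pos: [552.1, 79.1, 190.0]	force: [1.7, -5.6, -8.9]	gripper_width: 29.2
ee_pos: [552.1, 79.1, 190.6]	force: [1.2, -4.5, -10.0]	gripper_width: 29.0
```

```bash
{ python3 -m pendant '[[[0, 0, -1, 0, 0, 0]]]'; python3 -m pendant '[[[0, 0, -1, 0, 0, 0]]]'; python3 -m pendant '[[[0, 0, 0, 0, 0, 0]]]'; } | grep -E "ee_pos|^force|width"|paste - - -
```

```text
ee_pos: [552.1, 79.1, 190.9]	force: [3.8, -3.7, -17.0]	gripper_width: 29.3
ee_pos: [552.1, 79.1, 191.3]	force: [5.4, -5.2, -18.1]	gripper_width: 29.6
ee_pos: [552.1, 79.1, 191.4]	force: [4.7, -4.9, -15.1]	gripper_width: 29.3
```

The ramp is still there, so that seat was the second notch. The pawl only catches about 5 mm above the force drop, and I had stopped short of that for tooth 3. I expect its seat near z≈200.4. I'll draw up past the third click again, to about 202, well short of the fourth at about 207.5.

```bash
{ python3 -m pendant '[[[0, 0, -1, 0, 0, 0]]]'; python3 -m pendant '[[[0, 0, -1, 0, 0, 0]]]'; python3 -m pendant '[[[0, 0, -1, 0, 0, 0]]]'; python3 -m pendant '[[[0, 0, -1, 0, 0, 0]]]'; python3 -m pendant '[[[0, 0, -1, 0, 0, 0]]]'; python3 -m pendant '[[[0, 0, -1, 0, 0, 0], [0, 0, 0, 0, 0, 0], [0, 0, 0, 0, 0, 0], [0, 0, 0, 0, 0, 0]]]';} | grep -E "ee_pos|^force|width"|paste - - -
```

```text
ee_pos: [552.1, 79.1, 191.9]	force: [4.3, -3.9, -18.8]	gripper_width: 29.1
ee_pos: [552.1, 79.1, 192.7]	force: [5.0, -5.9, -19.2]	gripper_width: 28.9
ee_pos: [552.0, 79.1, 193.4]	force: [6.0, -4.8, -20.0]	gripper_width: 29.4
ee_pos: [552.0, 79.1, 194.2]	force: [5.5, -3.9, -22.6]	gripper_width: 29.5
ee_pos: [552.0, 79.1, 194.9]	force: [7.1, -4.4, -23.4]	gripper_width: 28.9
ee_pos: [552.1, 79.1, 198.4]	force: [1.5, -4.7, -9.8]	gripper_width: 29.0
```

```bash
{ python3 -m pendant '[[[0, 0, -1, 0, 0, 0], [0, 0, 0, 0, 0, 0]]]'; python3 -m pendant '[[[0, 0, -1, 0, 0, 0], [0, 0, 0, 0, 0, 0], [0, 0, 0, 0, 0, 0]]]'; python3 -m pendant '[[[0, 0, -1, 0, 0, 0], [0, 0, 0, 0, 0, 0], [0, 0, 0, 0, 0, 0]]]'; } | grep -E "ee_pos|^force|width"|paste - - -
```

```text
ee_pos: [552.2, 79.1, 200.3]	force: [-0.4, -5.6, -4.4]	gripper_width: 29.0
ee_pos: [552.1, 79.1, 201.2]	force: [1.0, -4.3, -6.7]	gripper_width: 29.1
ee_pos: [552.1, 79.1, 202.1]	force: [1.5, -4.2, -7.1]	gripper_width: 29.2
```

```bash
{ python3 -m pendant '[[[0, 0, 0.5, 0, 0, 0], [0, 0, 0, 0, 0, 0]]]'; python3 -m pendant '[[[0, 0, 0.5, 0, 0, 0], [0, 0, 0, 0, 0, 0]]]'; python3 -m pendant '[[[0, 0, 0.5, 0, 0, 0], [0, 0, 0, 0, 0, 0]]]'; python3 -m pendant '[[[0, 0, 0.5, 0, 0, 0], [0, 0, 0, 0, 0, 0]]]';python3 -m pendant '[[[0, 0, 0.5, 0, 0, 0], [0, 0, 0, 0, 0, 0]]]'; } | grep -E "ee_pos|^force|width"|paste - - -
```

```text
ee_pos: [552.1, 79.1, 201.8]	force: [1.0, -5.1, -6.5]	gripper_width: 29.4
ee_pos: [552.1, 79.1, 201.4]	force: [0.4, -5.7, -6.0]	gripper_width: 28.9
ee_pos: [552.2, 79.1, 201.0]	force: [1.2, -5.4, -6.2]	gripper_width: 29.2
ee_pos: [552.2, 79.1, 200.6]	force: [0.8, -5.1, -4.7]	gripper_width: 29.4
ee_pos: [552.1, 79.1, 200.4]	force: [-0.5, -4.8, -3.3]	gripper_width: 29.4
```

Resistance begins at 200.4, as predicted. I'll press on in half-millimetre steps.

```bash
{ python3 -m pendant '[[[0, 0, 0.5, 0, 0, 0], [0, 0, 0, 0, 0, 0]]]'; python3 -m pendant '[[[0, 0, 0.5, 0, 0, 0], [0, 0, 0, 0, 0, 0]]]'; python3 -m pendant '[[[0, 0, 0.5, 0, 0, 0], [0, 0, 0, 0, 0, 0]]]'; python3 -m pendant '[[[0, 0, 0.5, 0, 0, 0], [0, 0, 0, 0, 0, 0]]]';python3 -m pendant '[[[0, 0, 0.5, 0, 0, 0], [0, 0, 0, 0, 0, 0]]]'; python3 -m pendant '[[[0, 0, 0.5, 0, 0, 0], [0, 0, 0, 0, 0, 0]]]';} | grep -E "ee_pos|^force|width"|paste - - -
```

```text
ee_pos: [552.2, 79.1, 200.2]	force: [-0.8, -5.1, -1.2]	gripper_width: 29.4
ee_pos: [552.2, 79.1, 200.0]	force: [-1.1, -5.4, -1.0]	gripper_width: 29.4
ee_pos: [552.2, 79.1, 199.8]	force: [-1.1, -5.9, 0.9]	gripper_width: 29.3
ee_pos: [552.2, 79.1, 199.6]	force: [-1.4, -5.5, 2.1]	gripper_width: 29.0
ee_pos: [552.2, 79.1, 199.4]	force: [-2.6, -5.3, 4.5]	gripper_width: 29.4
ee_pos: [552.2, 79.1, 199.2]	force: [-3.4, -5.5, 5.8]	gripper_width: 29.1
```

```bash
{ python3 -m pendant '[[[0, 0, 0.5, 0, 0, 0], [0, 0, 0, 0, 0, 0]]]'; python3 -m pendant '[[[0, 0, 0.5, 0, 0, 0], [0, 0, 0, 0, 0, 0]]]'; python3 -m pendant '[[[0, 0, 0.5, 0, 0, 0], [0, 0, 0, 0, 0, 0]]]'; python3 -m pendant '[[[0, 0, 0, 0, 0, 0], [0, 0, 0, 0, 0, 0], [0, 0, 0, 0, 0, 0], [0, 0, 0, 0, 0, 0], [0, 0, 0, 0, 0, 0], [0, 0, 0, 0, 0, 0]]]';} | grep -E "ee_pos|^force|width|time"|paste - - - -
```

```text
time_s: 21.2	ee_pos: [552.2, 79.1, 199.1]	force: [-3.7, -4.6, 7.5]	gripper_width: 29.4
time_s: 21.4	ee_pos: [552.2, 79.1, 198.9]	force: [-3.6, -5.3, 7.2]	gripper_width: 29.5
time_s: 21.6	ee_pos: [552.2, 79.1, 198.7]	force: [-4.2, -6.3, 9.0]	gripper_width: 29.2
time_s: 22.2	ee_pos: [552.2, 79.1, 198.7]	force: [-3.9, -5.7, 9.0]	gripper_width: 29.0
```

```bash
{ python3 -m pendant '[[[0, 0, 0.5, 0, 0, 0], [0, 0, 0, 0, 0, 0], [0, 0, 0, 0, 0, 0], [0, 0, 0, 0, 0, 0], [0, 0, 0, 0, 0, 0], [0, 0, 0, 0, 0, 0]]]'; python3 -m pendant '[[[0, 0, -1, 0, 0, 0], [0, 0, -1, 0, 0, 0], [0, 0, -0.5, 0, 0, 0], [0, 0, 0, 0, 0, 0], [0, 0, 0, 0, 0, 0]]]'; python3 -m pendant '[[[0, 0, 0, 0, 0, 0], [0, 0, 0, 0, 0, 0], [0, 0, 0, 0, 0, 0], [0, 0, 0, 0, 0, 0]]]' 36; python3 -m pendant '[[[0, 0, 0, 0, 0, 0], [0, 0, 0, 0, 0, 0], [0, 0, 0, 0, 0, 0], [0, 0, 0, 0, 0, 0]]]' 70; } | grep -E "ee_pos|^force|width|time"|paste - - - -
```

```text
time_s: 22.8	ee_pos: [552.2, 79.1, 198.5]	force: [-4.2, -4.5, 11.2]	gripper_width: 29.3
time_s: 23.3	ee_pos: [552.2, 79.1, 199.5]	force: [-2.5, -5.6, 3.8]	gripper_width: 29.6
time_s: 23.7	ee_pos: [552.4, 80.0, 197.2]	force: [-0.0, -0.5, -0.1]	gripper_width: 36.0
time_s: 24.1	ee_pos: [552.2, 79.4, 196.9]	force: [0.5, -0.9, 0.1]	gripper_width: 65.3
```

```bash
python3 -m pendant '[[[0, 0, -10, 0, 0, 0], [0, 0, -20, 0, 0, 0], [0, 0, -20, 0, 0, 0], [0, 0, -20, 0, 0, 0], [0, 0, -10, 0, 0, 0], [0, 0, 0, 0, 0, 0], [0, 0, 0, 0, 0, 0], [0, 0, 0, 0, 0, 0]]]'; python3 - <<'E'
from h import *
for k in range(2):
    b=grab_frame("scene");y0=140;r=b[y0:y0+28,340:368].astype(int);w=r[:,:,0]-r[:,:,2];w=np.clip(w-w.max()*.45,0,None)
    ys,xs=np.mgrid[y0:y0+28,340:368];p=[(w*xs).sum()/w.sum(),(w*ys).sum()/w.sum()]
    o,d=ray("scene",*p);e=np.array([645,33])-o[:2];t=e@d[:2]/(d[:2]@d[:2]);print(p,(w>0).sum(),(o+d*t).round(1))
cv2.imwrite("pics/f.png",cv2.resize(b[110:260,240:420],None,fx=4,fy=4,interpolation=2))
E
```

```text
time_s: 24.9
ee_pos: [551.6, 79.4, 275.8]
ee_rot: [-180.0, -0.1, 163.3]
force: [-0.6, 1.8, 0.1]
gripper_width: 70.2
gripper_force: 0.0
[np.float64(353.7209188660802), np.float64(152.3826979472141)] 33 [644.7  33.7 173.8]
[np.float64(353.69618858779467), np.float64(152.3859881031064)] 33 [644.7  33.7 173.8]
```

View pics/f.png

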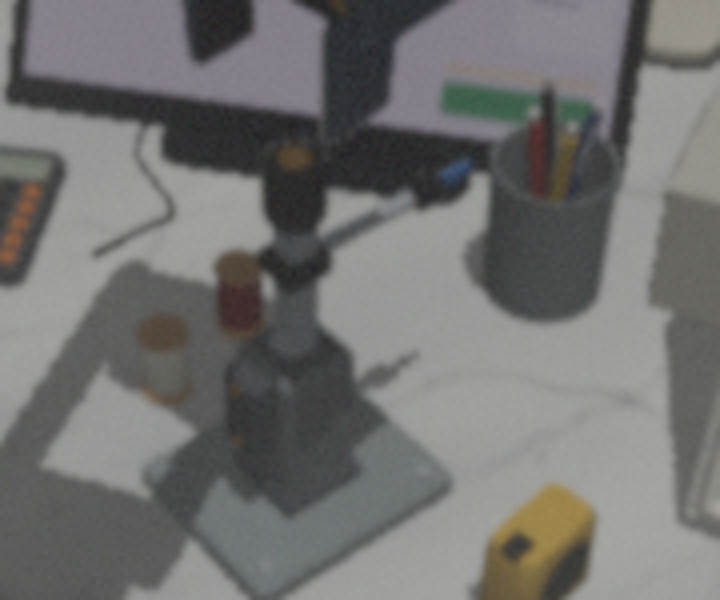

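The column stands free on its notch: the tip has risen 44 mm, which matches the third seat. The gripper is clear and the neighbours haven't moved.

```bash
python3 -c "
from workcell import *
print(job_done())"
```

```text
the job is handed in; nothing more can be done
None
```

The job is handed in (no verdict came back): the column is let go on what I count as its third notch, about 44 mm up, after a 9–11 N press of over a second; my first pull stopped just short of catching, so it dropped back to notch two and was pressed there before I drew it up past the third click again.

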